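# Free the mixing spatula from its half-covered tool box

### The arm

A 6-joint arm with a two-finger parallel gripper is mounted at the origin on a cart in front of the work surface, level with it; the furniture and walls round the work are solid. World frame = base frame: x ahead of the robot, y to its left, z up, the work surface at z = 0. Lengths are in mm, angles in rad, forces in N, time in s.
With the tool pointing down it reaches from about 300 to 775 mm from the base axis. Payload 14.6 kg.
Tool frame: the origin (TCP) lies on the centre line of the jaws, within the pads' length; the fingertips stand 19 mm ahead of it and the grasp point (between the pads) is the TCP (bot.tip_reach is the distance from the TCP to the fingertips, in mm); z points along the fingers, y is the line along which they close (so a half turn about z gives the same grasp; the last joint's range is limited). The gripper opens to 85 mm and grips with 20 to 120 N. Pads are 22 mm wide; open, the fingers measure 114 mm over their backs; the gripper's body (76 mm by 85 mm) begins 54 mm behind the grasp point. The pads swing forward as they close: fully open they stand 13 mm farther back than shut.
Start: joints at [-1.231, 0.3, 1.521, -0, 1.321, -0.067], TCP at [217.612, -505.108, 250.281] pointing down, gripper open.
Joint ranges: [-3.03, 3.03], [-0.79, 2.21], [0.23, 2.52], [-1.04, 4.18], [0, 3.07], [-2.55, 2.55]. Speed limits (rad/s): [2.22, 2.22, 2.57, 3.14, 3.14, 3.14].

### API

Orientations are given as a unit quaternion [w, x, y, z].
In Python, from rig import bot gives the robot as it stands. Calls block until the motion is done:
- bot.move_to(position, orientation): joint-space move of the TCP to a pose.
- bot.servo_line(position, attitude=None, speed=150, until_force=None): straight line of the TCP; attitude=None keeps the orientation; speed is the mean speed in mm/s. With until_force (N) it stops when the force on the tool has changed by that much, and returns True; else False.
- bot.move_joints(angles): joint-space move.
- bot.move_gripper(opening, grip_force=None): finger opening in mm; grip_force is the grip in N (None keeps the last); returns when the fingers have stopped.
- bot.dwell(seconds).
- bot.ik(position, orientation): joint angles nearest the present ones, or None.
- bot.read_state(): the state.
- bot.read_camera(name): name is "scene" or "top" or "wrist"; returns a dict with "image" (480x640x3 uint8, blue, green, red), "depth" (480x640 float32, mm along the optical axis (not along the pixel's ray), 0 where there is no reading), "fovy" (degrees; the focal length in pixels is half the picture's height over the tangent of half this angle, whatever the lens; pixels are square), "cx", "cy" (the principal point, pixels), "eye" and "attitude" of the camera in the world; the wrist camera has in their place "mount" (4x4, takes a point from camera to tool coordinates, whose origin is the TCP and whose axes are the flange's). Camera axes: x right, y down, z forward; pixel columns grow to the right and rows downward; lengths in mm; the calibration is good to about 2 mm. A picture is of the moment at which its call begins: read the wrist's pose just before it.
A pose or a line that the arm cannot do raises bot.MotionError and nothing moves.
- bot.finish_job(): hands the job in; it is judged then, once.
The state is a dict: "clock": time; "joint_positions": joint angles; "qvel": joint speeds; "effort": joint torques, N m; "ee_pos": TCP position; "tool_rot": TCP orientation; "ft_force": force on the tool from outside, world axes, zero at the start; "moment": the same for the moment, N m; "grip_width": finger opening in mm; "grip_force": force on a finger pad.
Only numpy, scipy, OpenCV 4.12 (cv2) and the standard library are available. Lean on these libraries where they do the work, as an engineer would, in place of code of your own. Each camera call takes 0.05 s, during which the arm holds its last target. There are 200 camera calls.

### The job

Swing the red-pegged clamp lever on the blue tool box fully open and leave it open. Then take the spatula by its yellow handle, tilt it handle end up and draw it out diagonally through the box's open half from under the fixed metal cover. Finish still gripping the spatula and holding it still in the air, every part of it at least 10 cm above the box; leave the other things on the worktop where they are.

Things in the scene. Friction and masses are not known exactly. Their poses are not given: they have to be found in the camera images.
- tool_box: Blue metal tool box, fixed. Outside 347 x 142 mm (its x, y), rim 61 mm above the worktop; walls and floor 6 mm, inside 335 x 130 mm, 55 mm deep. Origin: centre of its underside; z up. A fixed aluminium cover closes it from x = +22.5 mm to the +x end; the open mouth is the -x part, 190 mm long, 130 mm wide. The spatula lies inside along x, handle toward -x, blade under the cover.
- cover_edge (a point): Middle of the free edge of the cover, at its underside: box-frame (22.5, 0, 61) mm. Same axes as the box. The cover is 5 mm thick, its top 66 mm above the worktop.
- lever (a joint): Clamp lever: steel arm 16 mm wide, 63 to 71 mm above the worktop, on an upright axis. 0 = straight across the mouth (box +y) over the spatula's handle, locking it in; starts at 0 to 0.25 rad. Opens as the value grows (anticlockwise from above: free end goes to the box's -x end, then outward) to a stop at 1.75; fully open is above 1.45. About 0.5 N at the peg moves it; stays where left.
- lever_peg (a point): Centre of the top of the upright red round peg on the lever's free end: 16 mm diameter, about 45 mm tall above the arm, top 117 mm above the worktop, 140 mm from the hinge axis. (A fixed yellow fume hood hangs over the back right of the worktop, x beyond 0.55 m, y from 0.07 to -0.5 m, from about 0.3 m up: carry the arm round in front of it, not below it.)
- lever_hinge (a point): Hinge axis of the lever, fixed on the black block on the box's -y side at rim height: box-frame (-0.1075, -0.083, 0.061) m.
- spatula: Mixing spatula, yellow handle, dark shaft, red blade, 295 x 52 x 16 mm, 80 g (varies by a third), flat on the floor inside the box. Origin: centre of its underside; x along it toward the blade, z up. Handle x = -148 to -22 mm, 24 mm wide (y), 16 mm thick; shaft to x = +60 mm, 12 mm wide, top 11 mm above the underside; blade x = +59 to +148 mm, 52 mm wide, 10 mm thick.
- spatula_tail (a point): Handle end of the spatula, in the middle of its thickness (spatula-frame x = -148 mm).
- spatula_tip (a point): Blade end of the spatula, in the middle of its thickness (spatula-frame x = +148 mm).
- lidded_cup: Bystander: grey plastic cup with a white lid, 74 mm across, 77 mm tall, loose. Origin: centre of its underside.
- jar: Bystander: clear jar with white lid, 71 mm across, 102 mm tall, loose. Origin: centre of its underside.
- tape: Bystander: roll of tan tape lying flat, 96 mm across, 25 mm tall, loose. Origin: centre of its underside.

How it is judged (in metres and radians):
On the way, in this order (a step that is already met when the one before it is completed fails the run):
1. the clamp lever is swung fully open (above 1.45 rad) while the spatula still lies in the box (value of joint lever above 1.45 rad and z of spatula_tail in the frame of tool_box below 0.045 m), for 0.2 s.
2. the spatula is tilted through the mouth: its handle end is above the rim while its blade end is still below the level of the cover (z of spatula_tail in the frame of tool_box above 0.063 m and z of spatula_tip in the frame of tool_box below 0.058 m), for 0.05 s.
At the end, for the whole second after the job is handed in: The spatula is held in the fingers (at least 1 N), still (under 0.03 m/s), not touching the box, both its ends and its middle more than 155 mm above the worktop (about 9 cm over the box's cover), and the lever is still open beyond 1.45 rad (height (world z) of each of spatula_tail, spatula_tip, spatula above 0.155 m and contact force between spatula and the fingers above 1 N and contact force between spatula and tool_box below 0.1 N and linear speed of spatula below 0.03 m/s and value of joint lever above 1.45 rad); the arm keeps its last pose, push and grip.
It fails at once if a bystander (lidded cup, jar or tape roll) is moved more than 30 mm (distance of any of lidded_cup, jar, tape from where it was at the start of the episode above 0.03 m).
It also fails if it takes over 56 s, if anything falls off the work surface, if the arm or the gripper's body presses on something with over 40 N, if the wrist force passes 120 N, or if a joint passes its speed limit or range.

## Working session

There is one attempt and no reset: what is moved stays moved. The work goes in short steps, each a Python script; the robot and the scene stay as the last script left them, time stands still between calls to the robot, and variables do not carry over. Pictures are saved under pics/ and viewed, at most 10 in all, crops included, and the job is handed in when it is done.

```bash
mkdir -p pics; ls; cat > h.py <<'E'
import numpy as np, cv2
from scipy.spatial.transform import Rotation as R
from rig import bot
def rot(q): return R.from_quat([q[1],q[2],q[3],q[0]])
def quat(r):
    q=r.as_quat(); return [q[3],q[0],q[1],q[2]]
def cam(name):
    s=bot.read_state(); c=bot.read_camera(name)
    if name=="wrist":
        T=np.array(c["mount"]); A=rot(s["tool_rot"]).as_matrix()
        c["Rm"]=A@T[:3,:3]; c["t"]=np.array(s["ee_pos"])+A@T[:3,3]
    else:
        a=np.array(c["attitude"]); c["Rm"]=a if a.shape==(3,3) else rot(a).as_matrix(); c["t"]=np.array(c["eye"])
    d=c["depth"]; f=240/np.tan(np.radians(c["fovy"])/2)
    v,u=np.mgrid[:480,:640]
    P=np.stack([(u-c["cx"])/f*d,(v-c["cy"])/f*d,d],-1)
    c["P"]=P@c["Rm"].T+c["t"]; c["P"][d<=0]=np.nan; c["f"]=f
    return c
E
python3 - <<'E'
from h import *
c=cam("top"); cv2.imwrite("pics/top.png",c["image"]); np.savez("top.npz",P=c["P"],im=c["image"])
print(c["t"],c["Rm"],c["f"])
print(bot.read_state())
c=cam("scene"); cv2.imwrite("pics/scene.png",c["image"]); np.savez("scene.npz",P=c["P"],im=c["image"])
E
```

```text
pics
[ 477.01649393  -89.13132439 1244.53405215] [[-0.01902764 -0.99669162  0.07901745]
 [-0.99958262  0.01724536 -0.0231771 ]
 [ 0.02173774 -0.07942547 -0.99660377]] 485.08213812404773
{'clock': 0.05, 'joint_positions': array([-1.23061708e+00,  3.00426973e-01,  1.52159937e+00, -1.25690444e-05,
        1.32069696e+00, -6.66042747e-02]), 'qvel': array([ 1.25976728e-03, -1.73626438e-03, -2.48850242e-03, -5.36792486e-04,
       -6.80975616e-05,  3.83265342e-04]), 'effort': array([ 1.93074367e-03, -5.44958639e+01, -3.62801850e+01, -7.46007458e-05,
        3.13849210e-03,  5.48065742e-06]), 'ee_pos': array([ 217.5309639 , -504.91534785,  249.73777264]), 'tool_rot': array([-5.59211450e-04,  9.79386631e-01,  2.01993830e-01, -8.31193316e-05]), 'ft_force': array([-0.69626102,  0.13245544, -0.07856979]), 'moment': array([0.00684499, 0.02491711, 0.00086695]), 'grip_force': 0.0, 'grip_width': 85.28034650697718}
```

View pics/top.png

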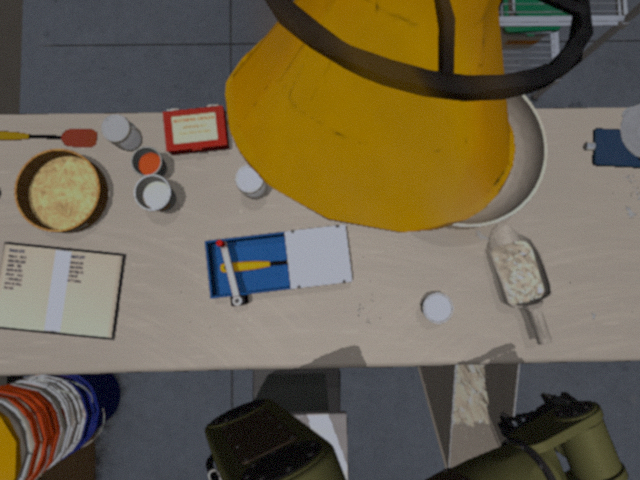

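View pics/scene.png

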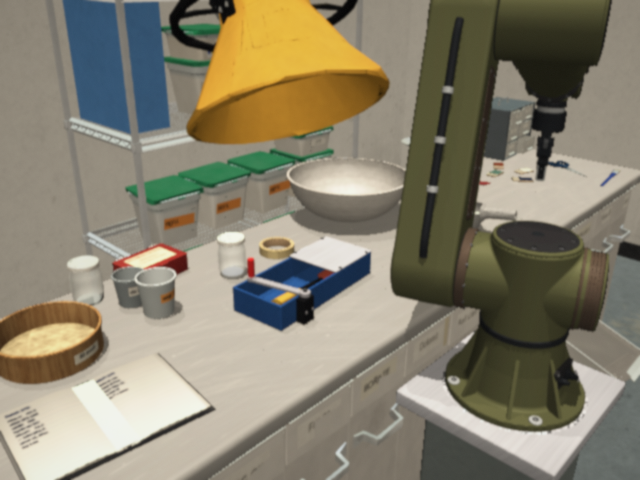

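Top view: box spans about (207,240)–(352,290) px with its +x toward the image right (world −y). The peg is at (220,243), the hinge at (237,300), the jar at (251,181) and the cup at (437,307).

```bash
python3 - <<'E'
from h import *
d=np.load("top.npz");P=d["P"];im=d["im"]
for n,(u,v) in dict(peg=(220,243),hinge=(237,300),cup=(437,307),jar=(251,181),cover=(318,257),handle=(240,267)).items(): print(n,P[v,u].round())
s=np.zeros((480,640),bool); s[215:310,195:365]=1
m=s&(P[...,2]>48)&(P[...,2]<80)
q=P[m][:,:2].astype(np.float32)
hsv=cv2.cvtColor(im,cv2.COLOR_BGR2HSV)
blue=s&(hsv[...,0]>100)&(hsv[...,0]<130)&(hsv[...,1]>120)
print(cv2.minAreaRect(P[m&(blue|(P[...,2]>60)&(np.arange(640)[None]>285))][:,:2].astype(np.float32)))
cov=m&(np.arange(640)[None]>290)&(P[...,2]>60)
print("cover",cv2.minAreaRect(P[cov][:,:2].astype(np.float32)))
E
```

```text
peg [573. 131. 117.]
hinge [440.  98.  83.]
cup [ 413. -381.   73.]
jar [722.  60. 102.]
cover [539. -96.  68.]
handle [520. 100.  21.]
((531.0147705078125, -0.4811859130859375), (142.97486877441406, 345.2154235839844), 5.820296764373779)
cover ((541.1190795898438, -97.6063232421875), (142.50819396972656, 150.34805297851562), 5.35618782043457)
```

```bash
cat >> h.py <<'E'
C=np.array([531.,-.5]); TH=np.radians(5.8)
BX=np.array([np.sin(TH),-np.cos(TH)]); BY=np.array([np.cos(TH),np.sin(TH)])
def w(x,y,z): return np.r_[C+x*BX+y*BY,z]
B3=np.column_stack([np.r_[BX,0],np.r_[BY,0],[0,0,1]])
def down(yx,yy):
    y=np.array([yx,yy,0.]);y/=np.linalg.norm(y);z=np.array([0,0,-1.])
    return R.from_matrix(np.column_stack([np.cross(y,z),y,z]))
def peg(v,r=140,z=100):  # lever value -> world position of peg, tangent
    d=np.array([-np.sin(v),np.cos(v)]); t=np.array([-np.cos(v),-np.sin(v)])
    return w(-107.5+r*d[0],-83+r*d[1],z), t[0]*BX+t[1]*BY
E
python3 - <<'E'
from h import *
p,t=peg(.137); print(p)
# choose closing sign that keeps last joint inside its range
for s in (1,-1):
    print(s,[None if (j:=bot.ik(peg(v)[0],quat(down(*(s*peg(v)[1]))))) is None else np.round(j,2) for v in (.137,.9,1.66)])
E
```

```text
[573.60738521 131.09949878 100.        ]
1 [array([ 0.16,  0.54,  1.55, -0.  ,  1.05, -1.65]), array([ 0.33,  0.48,  1.64, -0.  ,  1.01, -2.24]), None]
-1 [array([ 0.16,  0.54,  1.55, -0.  ,  1.05,  1.5 ]), array([ 0.33,  0.48,  1.64, -0.  ,  1.01,  0.9 ]), array([ 0.44,  0.33,  1.88, -0.  ,  0.94,  0.25])]
```

```bash
python3 - <<'E'
from h import *
p,t=peg(.137); q=quat(down(*-t))
bot.move_to([400,100,300],q)
bot.servo_line(p+[0,0,65],q)
bot.move_gripper(60)
bot.servo_line(p+[0,0,2],speed=100)
bot.move_gripper(26,20)
print(bot.read_state()["grip_width"],bot.read_state()["ft_force"])
for v in np.linspace(.25,1.7,13):
    p,t=peg(v,z=102); bot.servo_line(p,quat(down(*-t)),speed=120)
s=bot.read_state();print(s["ft_force"],s["ee_pos"],s["clock"])
bot.move_gripper(60)
bot.servo_line(p+[0,0,90])
q=quat(down(*BY))
bot.servo_line(np.r_[w(-90,-60,330)],quat(down(*BY)),speed=200)
c=cam("wrist");cv2.imwrite("pics/w1.png",c["image"]);np.savez("w1.npz",P=c["P"],im=c["image"]);
s=bot.read_state();print(s["ee_pos"],s["clock"],s["joint_positions"])
E
```

```text
26.09364725442755 [ 0.32149081 -0.04490836 -0.48648822]
[-0.2265229  -0.16854675  0.7913905 ] [406.43591779 234.48869035 102.2669216 ] 9.3667
[461.88294483  83.51341871 329.25338311] 11.8083 [ 1.00783046e-01  6.57001951e-02  1.61430810e+00  8.21363836e-05
  1.46284347e+00 -1.42785356e-03]
```

View pics/w1.png

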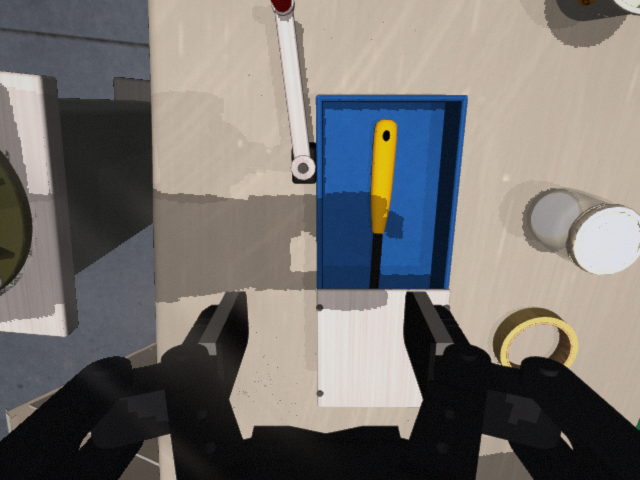

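The lever is open, with its arm running from (303,168) to (283,0) and leaning outward. The yellow handle spans (387,120)–(379,233) and the shaft goes under the cover at (376,290).

```bash
python3 - <<'E'
from h import *
d=np.load("w1.npz");P=d["P"];im=d["im"]
def box(p): return (np.asarray(p)-np.r_[C,0])@B3
hsv=cv2.cvtColor(im,cv2.COLOR_BGR2HSV)
roi=np.zeros((480,640),bool);roi[110:245,350:420]=1
m=roi&(hsv[...,0]>15)&(hsv[...,0]<38)&(hsv[...,1]>120)
Q=box(P[m]);Q=Q[np.isfinite(Q).all(1)];print(np.percentile(Q[:,2],[2,20,50,80,98]))
Q=Q[(Q[:,2]>15)&(Q[:,2]<28)]
print(cv2.minAreaRect(Q[:,:2].astype(np.float32)),Q.min(0),Q.max(0))
for a in range(-165,-20,15):
    k=(Q[:,0]>a)&(Q[:,0]<a+15)
    if k.any(): print(a+7.5,Q[k,1].min().round(1),Q[k,1].max().round(1))
for n,(u,v) in dict(hinge=(303,168),peg=(283,5)).items(): print(n,box(P[v,u]).round(1))
# walls
for u,v in ((319,200),(464,150),(395,98),(330,293),(440,293)): print(box(P[v,u]).round(1))
E
```

```text
[16.9460582  19.60269841 21.27216568 22.4414511  23.62991447]
((-90.60205841064453, 1.7977991104125977), (24.023284912109375, 125.95537567138672), 88.15718078613281) [-153.43850273   -9.69698278   15.02336855] [-27.59486878  15.16450173  24.91362946]
-157.5 -5.8 13.0
-142.5 -8.4 15.0
-127.5 -9.0 15.2
-112.5 -9.3 14.2
-97.5 -9.2 13.9
-82.5 -9.7 13.5
-67.5 -9.3 12.1
-52.5 -8.6 10.6
-37.5 -6.9 8.9
-22.5 -3.9 4.0
hinge [-111.8  -80.5   78.3]
peg [-243.8  -93.5   95.6]
[-76.8 -66.   58.7]
[-1.207e+02  9.460e+01 -1.000e-01]
[-174.3    5.    60.6]
[ 22.2 -54.5  66.6]
[21.2 61.6 68.1]
```

```bash
cat >> h.py <<'E'
G=-70; a=np.arctan(-.032)
S0=B3@R.from_euler('z',a).as_matrix()      # spatula axes, world
TIP0=w(-5.6,-.9,6)+148*S0[:,0]             # underside of blade end
TOOL0=down(*S0[:2,1])
def pose(th,shift=0,up=0,zt=27.5):
    T=R.from_rotvec(S0[:,1]*np.radians(th))
    tcp0=w(-5.6,-.9,6)+G*S0[:,0]+[0,0,zt-6]
    ax=T.apply(S0[:,0])
    return TIP0+T.apply(tcp0-TIP0)-shift*ax+[0,0,up], quat(T*TOOL0)
E
python3 - <<'E'
from h import *
p,q=pose(0)
J=[bot.ik(*pose(t,s,u)) for t,s,u in ((0,0,0),(15,0,3),(15,150,3),(15,150,150))];print([None if j is None else np.round(j,2) for j in J])
bot.servo_line(p+[0,0,120],q,speed=200)
bot.move_gripper(50)
print(bot.servo_line(p,q,speed=80,until_force=8), bot.read_state()["ee_pos"]-p)
bot.move_gripper(0,70)
s=bot.read_state();print(s["grip_width"],s["grip_force"],s["ft_force"],s["clock"])
for t in (0,3,6,9,12,15):
    bot.servo_line(*pose(t,0,3),speed=60); print(t,bot.read_state()["ft_force"].round(1))
s=bot.read_state();print(s["grip_width"],s["grip_force"],s["clock"])
c=cam("scene");cv2.imwrite("pics/s2.png",cv2.resize(c["image"][200:360,200:400],None,fx=3,fy=3))
c=cam("wrist");cv2.imwrite("pics/w2.png",c["image"])
E
```

```text
[array([ 0.07,  0.55,  1.75, -0.  ,  0.84,  0.  ]), array([-0.06,  0.47,  1.73,  0.31,  1.  , -0.31]), array([ 0.21,  0.43,  1.68,  0.31,  1.02, -0.02]), array([0.21, 0.27, 1.53, 0.27, 1.32, 0.08])]
False [0.26450137 0.02050278 0.43338132]
20.269417122811735 68.30295485327952 [-1.6018562   0.1439787   5.81830751] 15.2167
0 [-0.2  0.3 -1.2]
3 [ 0.1  0.2 -1.6]
6 [-0.6  0.4 -0.7]
9 [ 0.1 -0.7 -0.3]
12 [-0.1 -0.7  0.1]
15 [ 1.3 -0.7 -1.6]
19.661607832459715 68.54804245464038 17.175
```

View pics/s2.png

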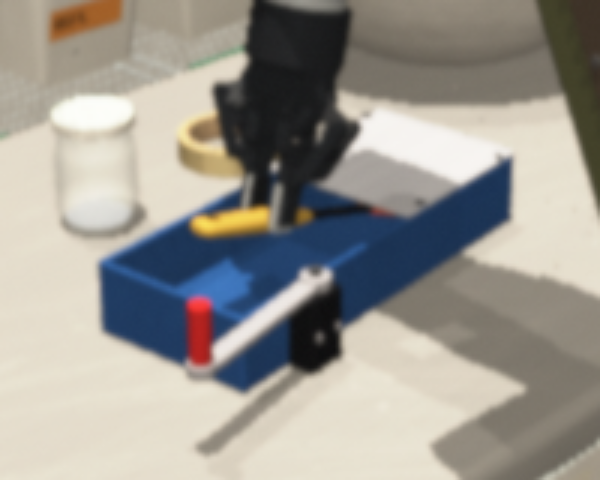

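View pics/w2.png

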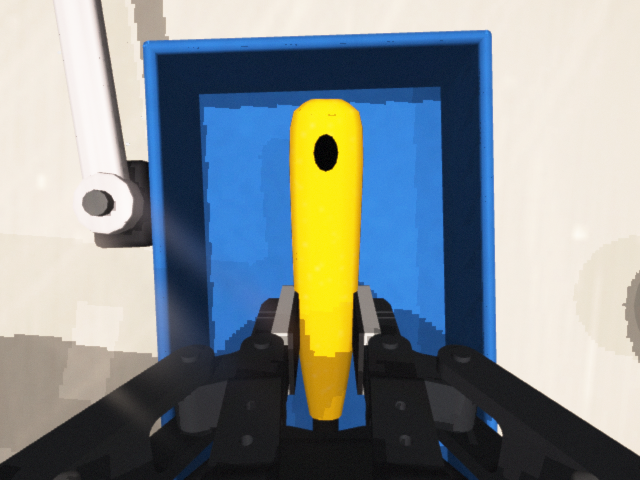

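The handle is held centred in the pads, its end above the rim, with the blade still under the cover. The draw comes next.

```bash
python3 - <<'E'
from h import *
c=cam("wrist");print("tail",c["P"][105,326],c["P"][200,326])
for s in range(30,181,30):
    hit=bot.servo_line(*pose(15,s,3),speed=80,until_force=10)
    print(s,hit,bot.read_state()["ft_force"].round(1),round(bot.read_state()["grip_width"],1))
    if hit: break
else:
    bot.servo_line(*pose(15,180,160),speed=120)
    bot.dwell(.8)
s=bot.read_state();print(s["ee_pos"],s["grip_width"],s["grip_force"],s["clock"],np.abs(s["qvel"]).max())
c=cam("wrist");print("tail",c["P"][105,326],c["P"][200,326])
c=cam("scene");cv2.imwrite("pics/s3.png",c["image"][50:400,130:530])
E
```

```text
tail [521.45191863 137.82744087  98.11123896] [523.52327156 108.43389248  92.06203691]
30 False [ 0.8 -0.3 -0.9] 20.1
60 False [-0.4 -0.1 -0.6] 19.4
90 False [-0.1 -0.5 -1.2] 19.8
120 False [ 0.7 -0.7 -0.8] 19.7
150 False [-0.2 -0.2 -0.3] 19.8
180 False [-0.5  0.7 -1.6] 19.5
[513.55504148 235.30136177 289.77981115] 19.78836943637676 68.53279111732263 22.7333 0.002942787448877822
tail [509.61207276 311.02083423 302.47651681] [511.67954753 281.68458613 296.49019529]
```

View pics/s3.png

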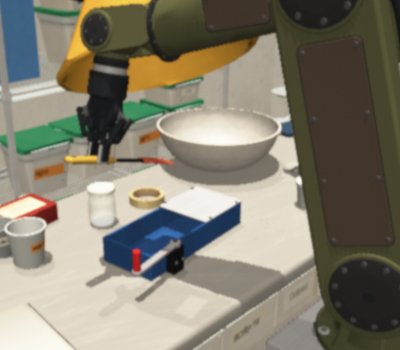

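The spatula is held at (65–170,160) in the crop, well above the box, and the lever is still open.

```bash
python3 -c "
from rig import bot
print(bot.finish_job())"
```

```text
the job is handed in; nothing more can be done
None
```

The job is handed in: the lever is open (about 1.65 rad estimated from the images), and the gripper is holding the spatula still with an estimated 20 cm or more between its lowest point and the worktop; the bystanders were not touched, and the rig returned no verdict.

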